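Pack the salt shaker under the caddy's lift-up tray

ROBOT

A 6-joint arm with a two-finger parallel gripper is mounted at the origin on a cart in front of the work surface, level with it; the furniture and walls round the work are solid. World frame = base frame: x ahead of the robot, y to its left, z up, the work surface at z = 0. Lengths are in m, angles in rad, forces in N, time in s.
With the tool pointing down it reaches from about 0.375 to 0.975 m from the base axis. Payload 3.8 kg.
Tool frame: the origin (TCP) lies at the very end of the fingers, on their centre line; the grasp point (between the pads) lies bot.hold_point_z behind it (bot.hold_point_z is the distance from the TCP to the grasp point, in m); z points along the fingers, y is the line along which they close (so a half turn about z gives the same grasp; the last joint's range is limited). The gripper opens to 85 mm and grips with 20 to 120 N. Pads are 22 mm wide; open, the fingers measure 114 mm over their backs; the gripper's body (76 mm by 85 mm) begins 54 mm behind the grasp point. The pads swing forward as they close: fully open they stand 13 mm farther back than shut.
Start: joints at [-1.351, 0.264, 1.604, -0, 1.274, -0.037], TCP at [0.171, -0.653, 0.231] pointing down, gripper open.
Joint ranges: [-2.63, 2.63], [-0.94, 2.18], [0.31, 2.57], [-1.31, 4.45], [0, 2.66], [-2.55, 2.55]. Speed limits (rad/s): [2.57, 2.57, 3.14, 3.14, 3.14, 3.14].

INTERFACE

Orientations are given as a rotation vector (axis times angle).
In Python, from workcell import bot gives the robot as it stands.
- The arm moves only by the shell command python3 jog.py 'ROWS' [OPENING] [FORCE]. ROWS is a JSON object whose key "offsets" holds a list of rows, 1 to 5 of them, each of 4 numbers: dx, dy, dz in m, then a turn about the tool's z in rad; each row shifts and turns the commanded pose from where the row before left it, along the tool's axes as they then stand; what a row does not reach is not made up. A row lasts 1/8 s, in which the tool goes at most 0.0625 m and 0.188 rad, less where a joint would pass 70% of its speed; a pose out of reach is approached as far as the arm can. OPENING is the opening from 0.0 (shut) to 1.0 (fully open), set as the command begins (- or left out keeps the last). The fingers move at their own pace and stop on an object; FORCE is the grip in N (left out, the last holds). Time passes only in rows, so rows that do not move let the fingers close. It prints the time, the measured TCP pose, the force, the opening and the grip force at its end. Input that does not fit is refused with a message, and nothing moves.
- bot.read_state(): the state, without advancing time (a new reading comes with each control period).
- bot.read_camera(name): name is "scene" or "top" or "wrist"; returns the picture (420x560x3 uint8, red, green, blue); there is no depth.
- bot.camera_info(name): a dict with "intrinsics" (3x3 intrinsics, pixels), "extrinsics" (4x4, takes a point from camera to world coordinates). Camera axes: x right, y down, z forward; pixel columns grow to the right and rows downward; lengths in m; the calibration is good to about 2 mm. A picture is of the moment at which its call begins: read the wrist's pose just before it. camera_info takes no time and is no camera call; for the wrist camera it gives the pose at the moment of the call.
- bot.finish_job(): hands the job in; it is judged then, once.
The state is a dict: "time": time; "q": joint angles; "joint_vel": joint speeds; "joint_torque": joint torques, N m; "tool_pos": TCP position; "tcp_rot": TCP orientation; "wrist_force": force on the tool from outside, world axes, zero at the start; "torque": the same for the moment, N m; "width": opening from 0.0 (shut) to 1.0 (fully open); "grip_force": force on a finger pad.
Only numpy, scipy, OpenCV 4.12 (cv2) and the standard library are available. Lean on these libraries where they do the work, as an engineer would, in place of code of your own. Each camera call takes 0.05 s, during which the arm holds its last target. There are 200 camera calls.

TASK

Swing the wooden caddy's top tray up and away on its arms until it rests fully open, stand the salt shaker from the worktop upright on the floor of the compartment beside the shaker that is already there, and then lower the tray gently until it is fully shut. Put the shaker down rather than dropping it, never let the tray drop open or shut, keep the fork and spoon in the tray and both shakers standing, and leave the two spice jars where they are.

Things in the scene. Friction and masses are not known exactly. Their poses are not given: they have to be found in the camera images.
- caddy: Fixed light-wood open box 140 (its x) x 236 (its y) x 104 mm high, walls 6, floor 8 mm; the compartment, 128 x 224 mm inside, is under the tray. Origin: centre of its underside on the worktop; x points roughly away from the robot (the way the tray swings open), y along its length to the robot's left, z up. The second shaker stands in its +y (left) half; the -y half is empty.
- carrier (a joint): Angle q (rad) of the tray's four steel arms: 0 = shut on the box, 2.18 = fully open at the stop. The tray stays level; with a = 2.793 every point of it is shifted from its shut place by 90*(cos(a-q)-cos(a)) mm along the caddy's x and 90*(sin(a-q)-sin(a)) mm up: 59 mm higher at the top (q = 1.22), open 158 mm back and 21 mm higher. Little friction: it falls shut before the top, open past it.
- tray: Top tray, light wood, 140 x 236 x 40 mm, axes as the caddy, about 0.45 kg; floor 5 mm, walls 6 mm thick; its underside is 105 mm above the worktop when shut. A divider 36 mm above the underside runs along its length; fork in front of it, spoon behind. This origin is an arm pivot, 61 mm to -x of the tray's centre and 16 mm above its underside. Its weight keeps it at either end of its travel.
- tray_handle (a point): Middle of the tray's handle, a round wooden bar 16 mm thick running along the caddy's y, 200 mm free between the end uprights; 95 mm above the tray's underside, so 200 mm above the worktop when shut. Free below it down to 59 mm under the bar's axis. Grasp from above, fingers closing along the caddy's x.
- tray_floor (a point): Middle of the upper face of the tray's floor, axes as the caddy; the tray's inside is 128 mm (x) by 224 mm (y) about it, its rim 35 mm higher.
- caddy_floor (a point): Middle of the compartment's floor (upper face, 8 mm above the worktop), axes as the caddy.
- salt_mill: The salt shaker to be packed: clear glass with a domed grey top and no cap, 44 mm in diameter, 90 mm tall, 0.1 kg, standing on the worktop to the robot's right of the caddy, in any of three places shared with the two spice jars. Below 74 mm it is 44 mm wide at most, the top 34 mm. Origin: centre of its underside, z up along it.
- pepper_mill: A second shaker of the same make, size and look, already standing in the left half of the caddy's compartment, hidden under the tray at first. Origin as the other.
- fork: Steel fork 193 x 26 x 15 mm lying in the tray in front of the divider. Origin: centre of its underside.
- spoon: Steel spoon 188 x 38 x 15 mm lying in the tray behind the divider. Origin: centre of its underside.
- spice_1: Bystander: spice jar with a flat screw cap, 45 mm in diameter, 108 mm tall. Origin: centre of its underside.
- spice_3: Bystander: spice jar with a flat screw cap, 44 mm in diameter, 99 mm tall. Origin: centre of its underside.

How it is judged:
On the way, in this order (a step that is already met when the one before it is completed fails the run):
1. the tray is swung fully open (arms within 0.1 rad of the stop) (value of joint carrier above 2.08 rad), for 0.2 s.
2. the salt shaker stands upright and released on the compartment floor while the tray is still open (value of joint carrier above 2 rad and x of salt_mill in the frame of caddy_floor between -0.05 and 0.05 m and y of salt_mill in the frame of caddy_floor between -0.1 and 0.1 m and z of salt_mill in the frame of caddy_floor below 0.006 m and angle between salt_mill's own z axis and vertical below 0.2 rad and contact force between the fingers and salt_mill below 0.1 N), for 0.2 s.
At the end, for the whole second after the job is handed in: The tray is shut (arms within 0.06 rad, about 5 mm, of fully down) and at rest; both shakers stand upright (within 0.2 rad) on the compartment floor under it; fork and spoon lie in the tray; the spice jars stand upright where they were (within 30 mm) (value of joint carrier below 0.06 rad and velocity of joint carrier between -0.05 and 0.05 rad/s and x of salt_mill in the frame of caddy_floor between -0.05 and 0.05 m and y of salt_mill in the frame of caddy_floor between -0.1 and 0.1 m and z of each of salt_mill, pepper_mill in the frame of caddy_floor below 0.006 m and angle between each of salt_mill, pepper_mill, spice_1, spice_3's own z axis and vertical below 0.2 rad and linear speed of salt_mill below 0.02 m/s and z of fork in the frame of tray_floor between -0.005 and 0.03 m and horizontal distance between each of fork, spoon and tray_floor below 0.08 m and z of spoon in the frame of tray_floor between -0.005 and 0.03 m and horizontal distance between pepper_mill and caddy_floor below 0.11 m); the robot touches nothing.
It fails at once if the tray drops shut or open (arms faster than 4 rad/s) (velocity of joint carrier below -4 rad/s or velocity of joint carrier above 4 rad/s).
It fails at once if the salt shaker is let go more than 30 mm above the compartment floor (z of salt_mill in the frame of caddy_floor above 0.03 m and x of salt_mill in the frame of caddy_floor between -0.06 and 0.06 m and y of salt_mill in the frame of caddy_floor between -0.11 and 0.11 m and contact force between the fingers and salt_mill below 0.02 N).
It fails at once if the pepper shaker already in the box is knocked over (angle between pepper_mill's own z axis and vertical above 0.6 rad).
It fails at once if a spice jar is pushed more than 30 mm or knocked over (distance of any of spice_1, spice_3 from where it was at the start of the episode above 0.03 m or angle between any of spice_1, spice_3's own z axis and vertical above 0.5 rad).
It also fails if it takes over 72 s, if anything falls off the work surface, if the arm or the gripper's body presses on something with over 40 N, if the wrist force passes 120 N, or if a joint passes its speed limit or range.

## Working session

There is one attempt and no reset: what is moved stays moved. The work goes in short steps, Python scripts to look and compute and a shell command to move; the robot and the scene stay as the last step left them, time stands still between calls to the robot, and variables do not carry over. Pictures are saved under pics/ and viewed, at most 10 in all, crops included, and the job is handed in when it is done.

```bash
ls; mkdir -p pics; python3 - <<'E'
from workcell import bot
import cv2,numpy as np
ims=[bot.read_camera(n) for n in("scene","top")]
for n,i in zip(("scene","top"),ims): cv2.imwrite(f"pics/{n}0.png",i[:,:,::-1])
for n in("scene","top","wrist"):
    c=bot.camera_info(n);print(n,np.round(c["intrinsics"],1).tolist(),np.round(c["extrinsics"],4).tolist())
print(bot.read_state(),bot.hold_point_z)
E
```

```text
jog.py
pics
workcell.py
scene [[427.3, 0.0, 269.9], [0.0, 427.3, 203.2], [0.0, 0.0, 1.0]] [[-0.7292, 0.2728, -0.6275, 1.2056], [0.6839, 0.3203, -0.6555, 0.7052], [0.0222, -0.9072, -0.4202, 0.6143], [0.0, 0.0, 0.0, 1.0]]
top [[434.6, 0.0, 280.7], [0.0, 434.6, 206.4], [0.0, 0.0, 1.0]] [[0.018, -0.9962, 0.0852, 0.4195], [-0.9998, -0.0171, 0.0118, -0.0544], [-0.0103, -0.0854, -0.9963, 1.2033], [0.0, 0.0, 0.0, 1.0]]
wrist [[301.4, 0.0, 281.2], [0.0, 301.4, 211.8], [0.0, 0.0, 1.0]] [[0.2543, -0.9316, -0.2598, 0.237], [-0.9671, -0.2453, -0.067, -0.6344], [-0.0014, 0.2683, -0.9633, 0.3723], [0.0, 0.0, 0.0, 1.0]]
{'time': 0.1, 'q': array([-1.35088332e+00,  2.64674954e-01,  1.60525308e+00, -2.38161837e-05,
        1.27370939e+00, -3.68901347e-02]), 'joint_vel': array([ 0.00036597, -0.003709  , -0.00325181, -0.00104742,  0.00102554,
        0.00035553]), 'joint_torque': array([ 4.40615040e-04, -5.16707218e+01, -3.68590522e+01, -1.34789884e-04,
        6.27865884e-03, -2.00337632e-05]), 'tool_pos': array([ 0.17129378, -0.65221072,  0.23008001]), 'tcp_rot': array([-3.11371173e+00, -4.02028334e-01,  3.28915980e-04]), 'wrist_force': array([-0.47709555, -0.17018954, -0.795776  ]), 'torque': array([-0.04762705, -0.06632452, -0.02727579]), 'grip_force': 0.0, 'width': 1.0006589452600436} 0.0187
```

View pics/scene0.png

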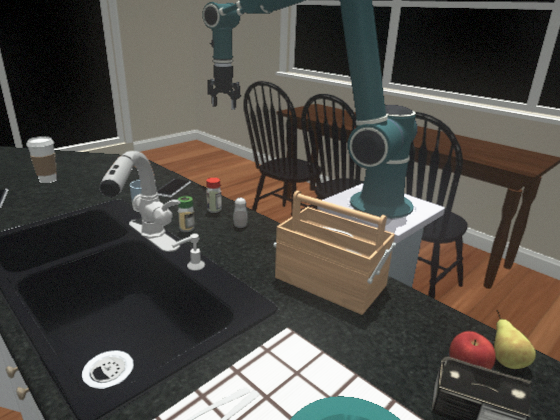

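View pics/top0.png

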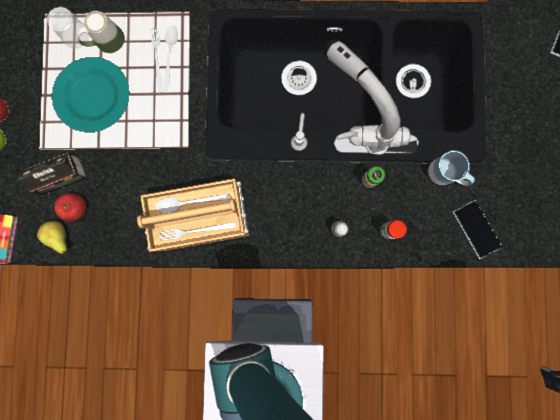

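The scene picture shows the caddy at about (335,250) and the grey-topped salt at (240,213), with the red and green jars behind it. In the top picture the tray corners are roughly (139,187), (241,180), (249,241) and (148,250), the salt is at (340,228), and the jars are at (397,229) and (374,176).

```bash
cat > h.py <<'E'
import numpy as np,cv2
from workcell import bot
def ray(n,p,c=None):
    c=c or bot.camera_info(n);K=c["intrinsics"];E=np.array(c["extrinsics"])
    return E[:3,3],E[:3,:3]@np.linalg.inv(K)@[p[0],p[1],1.]
def onz(n,p,z,c=None):
    o,d=ray(n,p,c);return o+d*(z-o[2])/d[2]
def two(a,b):
    (o,d),(u,v)=ray(*a),ray(*b);s=np.linalg.lstsq(np.c_[d,-v],u-o,rcond=None)[0]
    x,y=o+s[0]*d,u+s[1]*v;return (x+y)/2,np.linalg.norm(x-y)
E
python3 - <<'E'
from h import *
t=cv2.imread("pics/top0.png");s=cv2.imread("pics/scene0.png")
h=cv2.cvtColor(t,cv2.COLOR_BGR2HSV)
m=cv2.inRange(h,(8,50,90),(28,255,255));m[:165]=0;m[265:]=0;m[:,:115]=0;m[:,275:]=0
m=cv2.morphologyEx(m,cv2.MORPH_CLOSE,np.ones((5,5)))
c=max(cv2.findContours(m,0,1)[0],key=cv2.contourArea)
b=cv2.boxPoints(cv2.minAreaRect(c));P=np.array([onz("top",p,.145) for p in b]);print(b,P.round(3),P.mean(0),[np.linalg.norm(P[i]-P[i-1]).round(3) for i in range(4)])
cr=lambda i,x,y,w,hh,k:cv2.resize(i[y:y+hh,x:x+w],None,fx=k,fy=k,interpolation=2)
A=cr(t,125,165,140,100,4);B=cr(s,225,185,175,125,3)
C=np.zeros((590,800,3),np.uint8);C[:400,:560]=A
C[400:580,560:740]=cr(s,220,190,45,45,4);C[:180,580:760]=cr(t,320,205,45,45,4)
C[200:380,580:760]=cr(t,352,155,45,45,4)
cv2.imwrite("pics/c1.png",C)
g=onz("top",(340,228),.085);print(g,onz("top",(397,229),.108),onz("top",(374,176),.1))
print(two(("top",(340,228)),("scene",(240,203))))
E
```

```text
[[132.1312  195.87387]
 [238.27579 176.8223 ]
 [248.7847  235.37198]
 [142.6401  254.42355]] [[0.53  0.324 0.145]
 [0.581 0.064 0.145]
 [0.438 0.034 0.145]
 [0.387 0.291 0.145]] [0.484071   0.17836048 0.145     ] [np.float64(0.146), np.float64(0.265), np.float64(0.146), np.float64(0.262)]
[ 0.46211344 -0.19439205  0.085     ] [ 0.46124826 -0.33444917  0.108     ] [ 0.5959879  -0.27849015  0.1       ]
(array([ 0.46383707, -0.19704137,  0.0732684 ]), np.float64(0.0034562371306872505))
```

View pics/c1.png

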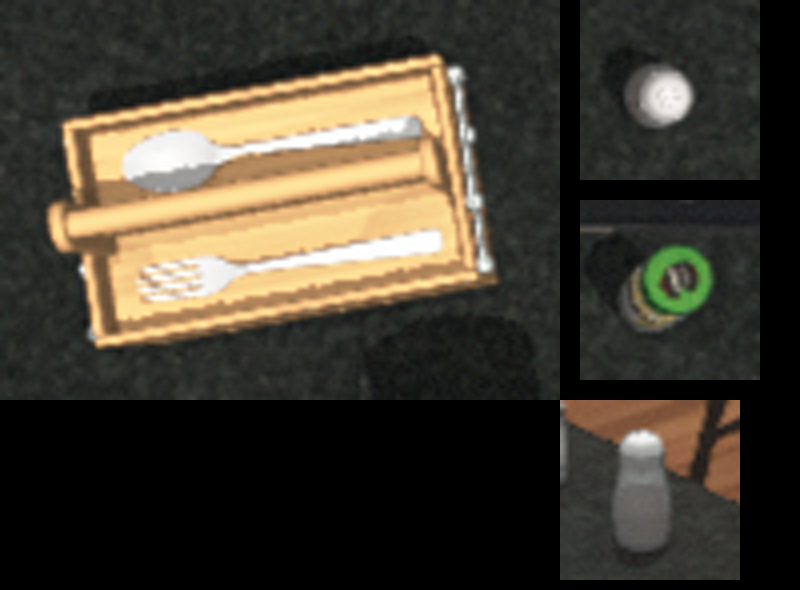

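The crop shows tray rim corners at (65,122), (440,55), (473,275) and (98,345), with the fork in front and the spoon behind. The handle's left end is at (55,225) and its right end is near (435,165). The salt's dome tip is at top pixel (341,229).

```bash
python3 - <<'E'
from h import *
f=lambda x,y:(125+x/4,165+y/4)
P=np.array([onz("top",f(*p),.145) for p in [(65,122),(440,55),(473,275),(98,345)]]);print(P.round(3).tolist(),P.mean(0),[np.linalg.norm(P[i]-P[i-1]).round(3) for i in range(4)])
d=P[0]+P[3]-P[1]-P[2];yaw=np.arctan2(-d[0],d[1]);print("yaw",yaw)
H=np.array([onz("top",f(*p),.2) for p in [(58,226),(440,163)]]);print(H.round(3),H.mean(0),np.linalg.norm(H[0]-H[1]))
d=H[0]-H[1];print(np.arctan2(-d[0],d[1]))
print("salt",onz("top",(341.2,229.2),.088),two(("top",(341.2,229.2)),("scene",(240,198.5))),onz("scene",(240,224),0.0))
from scipy.spatial.transform import Rotation as R
s=bot.read_state();M=R.from_rotvec(s["tcp_rot"]).as_matrix();print(M.round(3))
E
```

```text
[[0.531, 0.301, 0.145], [0.576, 0.072, 0.145], [0.442, 0.048, 0.145], [0.395, 0.275, 0.145]] [0.48608328 0.17403342 0.145     ] [np.float64(0.138), np.float64(0.234), np.float64(0.137), np.float64(0.232)]
yaw 0.19851072226188562
[[0.465 0.284 0.2  ]
 [0.505 0.064 0.2  ]] [0.48482074 0.17382755 0.2       ] 0.2242552167031468
0.18124001505356716
salt [ 0.45898262 -0.19710373  0.088     ] (array([ 0.4609465 , -0.19906283,  0.08645579]), np.float64(0.005162853482328239)) [ 4.62718202e-01 -2.01921417e-01 -1.11022302e-16]
[[ 0.967  0.254 -0.   ]
 [ 0.254 -0.967  0.002]
 [ 0.    -0.002 -1.   ]]
```

```bash
python3 jog.py '{"offsets": [[0.0546, -0.0276, -0.006, 0], [0.0546, -0.0276, -0.006, 0], [0.0546, -0.0276, -0.006, 0], [0.0546, -0.0276, -0.006, 0], [0.0546, -0.0276, -0.006, 0]]}' 1.0 && python3 jog.py '{"offsets": [[0.0218, -0.0529, 0, 0], [0.0218, -0.0529, 0, 0], [0.0218, -0.0529, 0, 0], [0.0218, -0.0529, 0, 0], [0.0218, -0.0529, 0, 0]]}' && python3 jog.py '{"offsets": [[0.0218, -0.0529, 0, 0], [0.0218, -0.0529, 0, 0], [0.0218, -0.0529, 0, 0], [0.0218, -0.0529, 0, 0], [0.0218, -0.0529, 0, 0]]}' && python3 jog.py '{"offsets": [[0.0218, -0.0529, 0, -0.18], [0, 0, 0, -0.188], [0, 0, 0, -0.188], [0, 0, 0, -0.188], [0, 0, 0, -0.188]]}' && python3 jog.py '{"offsets": [[0, 0, 0, -0.188], [0, 0, 0, -0.188], [0, 0, 0, -0.188], [0, 0, 0, 0], [0, 0, 0, 0]]}'
cat > st.py <<'E'
from h import *
from scipy.spatial.transform import Rotation as R
import sys
s=bot.read_state();M=R.from_rotvec(s["tcp_rot"]).as_matrix()
print(s["tool_pos"].round(4),"y-angle",np.arctan2(M[1,1],M[0,1]).round(3),"x",M[:,0].round(3),"y",M[:,1].round(3),"z",M[:,2].round(3),"F",s["wrist_force"].round(1),s["width"],s["grip_force"])
if len(sys.argv)>1:
    T=np.array(eval(sys.argv[1]));print("tool delta",(M.T@(T-s["tool_pos"])).round(4))
E
python3 st.py '(0.485,0.174,0.261)'
```

```text
time: 0.72
tool_pos: [0.4015, -0.4484, 0.261]
tcp_rot: [-3.115, -0.402, 0.0]
wrist_force: [0.9, -0.5, 0.1]
width: 0.998
grip_force: 0.0
time: 1.35
tool_pos: [0.4384, -0.1646, 0.2609]
tcp_rot: [-3.115, -0.402, 0.0]
wrist_force: [0.7, -0.3, 0.0]
width: 1.001
grip_force: 0.0
time: 1.98
tool_pos: [0.4766, 0.1188, 0.261]
tcp_rot: [3.116, 0.403, -0.0]
wrist_force: [0.9, -0.1, 0.2]
width: 1.003
grip_force: 0.0
time: 2.6
tool_pos: [0.4841, 0.1737, 0.2607]
tcp_rot: [-2.598, -1.765, 0.002]
wrist_force: [0.2, -1.2, 0.1]
width: 0.998
grip_force: 0.0
time: 3.22
tool_pos: [0.4844, 0.1736, 0.261]
tcp_rot: [-2.018, -2.407, 0.001]
wrist_force: [0.1, -0.2, 0.2]
width: 0.999
grip_force: 0.0
[0.4844 0.1736 0.261 ] y-angle 0.175 x [-0.175  0.985 -0.   ] y [ 0.985  0.175 -0.001] z [-0.001 -0.    -1.   ] F [ 0.1 -0.2  0.2] 0.9989878851212189 0.0
tool delta [ 0.0003  0.0007 -0.    ]
```

```bash
python3 jog.py '{"offsets": [[0, 0, 0.03, -0.015], [0, 0, 0.03, 0], [0, 0, 0.02, 0], [0, 0, 0, 0], [0, 0, 0, 0]]}' 1.0 && python3 jog.py '{"offsets": [[0, 0, 0, 0], [0, 0, 0, 0], [0, 0, 0, 0], [0, 0, 0, 0], [0, 0, 0, 0]]}' 0.0 40 && python3 jog.py '{"offsets": [[0, 0, 0, 0], [0, 0, 0, 0]]}'; python3 st.py
```

```text
time: 3.85
tool_pos: [0.4851, 0.1738, 0.1822]
tcp_rot: [1.997, 2.424, 0.002]
wrist_force: [0.8, 0.4, 0.4]
width: 1.0
grip_force: 0.0
time: 4.47
tool_pos: [0.488, 0.1744, 0.1822]
tcp_rot: [1.993, 2.422, 0.01]
wrist_force: [9.0, 2.1, -4.7]
width: 0.17
grip_force: 39.3
time: 4.72
tool_pos: [0.488, 0.1744, 0.1822]
tcp_rot: [1.993, 2.422, 0.01]
wrist_force: [9.3, 2.1, -5.0]
width: 0.167
grip_force: 39.4
[0.488  0.1744 0.1822] y-angle 0.193 x [-0.192  0.981  0.   ] y [0.981 0.192 0.008] z [ 0.008  0.002 -1.   ] F [ 9.3  2.1 -5. ] 0.16741930561544024 39.356648325920105
```

```bash
python3 - <<'E'
import numpy as np
a=2.793
q=np.linspace(0,2.18,19)
x=90*(np.cos(a-q)-np.cos(a));z=90*(np.sin(a-q)-np.sin(a))
print(np.c_[q[1:],np.diff(x),-np.diff(z)].round(2).tolist(),x[-1],z[-1])
E
```

```text
[[0.12, 4.33, -9.99], [0.24, 5.51, -9.4], [0.36, 6.6, -8.66], [0.48, 7.6, -7.8], [0.61, 8.49, -6.83], [0.73, 9.25, -5.75], [0.85, 9.88, -4.59], [0.97, 10.36, -3.36], [1.09, 10.69, -2.09], [1.21, 10.87, -0.78], [1.33, 10.88, 0.54], [1.45, 10.74, 1.85], [1.57, 10.43, 3.13], [1.7, 9.98, 4.37], [1.82, 9.38, 5.54], [1.94, 8.64, 6.64], [2.06, 7.77, 7.63], [2.18, 6.79, 8.51]] 158.20020792399217 21.037353935681285
```

```bash
python3 jog.py '{"offsets": [[0, 0.003, 0, 0], [0, 0.0043, -0.0100, 0], [0, 0.0055, -0.0094, 0], [0, 0.0066, -0.0087, 0], [0, 0.0076, -0.0078, 0]]}' && python3 jog.py '{"offsets": [[0, 0.0085, -0.0068, 0], [0, 0.0093, -0.0058, 0], [0, 0.0099, -0.0046, 0], [0, 0.0104, -0.0034, 0], [0, 0.0107, -0.0021, 0]]}'; python3 st.py
```

```text
time: 5.35
tool_pos: [0.5108, 0.1788, 0.2173]
tcp_rot: [-1.996, -2.425, 0.002]
wrist_force: [0.8, 1.0, -8.8]
width: 0.168
grip_force: 39.4
time: 5.98
tool_pos: [0.5601, 0.1885, 0.2407]
tcp_rot: [1.996, 2.425, 0.002]
wrist_force: [-1.1, -0.4, -2.3]
width: 0.167
grip_force: 39.9
[0.5601 0.1885 0.2407] y-angle 0.193 x [-0.192  0.981  0.   ] y [0.981 0.192 0.001] z [ 0.001  0.    -1.   ] F [-1.1 -0.4 -2.3] 0.16710732831378744 39.90518510341644
```

Forces are small and the arc fits. I'll carry on to the stop.

```bash
python3 jog.py '{"offsets": [[0, 0.0109, -0.0008, 0], [0, 0.0109, 0.0005, 0], [0, 0.0107, 0.0018, 0], [0, 0.0104, 0.0031, 0], [0, 0.0100, 0.0044, 0]]}' && python3 jog.py '{"offsets": [[0, 0.0094, 0.0055, 0], [0, 0.0086, 0.0066, 0], [0, 0.0078, 0.0076, 0], [0, 0.0068, 0.0085, 0], [0, 0, 0, 0]]}'; python3 st.py
```

```text
time: 6.6
tool_pos: [0.6123, 0.1987, 0.231]
tcp_rot: [1.996, 2.425, 0.002]
wrist_force: [0.9, 0.8, 0.1]
width: 0.169
grip_force: 40.1
time: 7.22
tool_pos: [0.6433, 0.2048, 0.203]
tcp_rot: [1.996, 2.426, 0.0]
wrist_force: [2.0, 0.4, 3.7]
width: 0.17
grip_force: 40.5
[0.6433 0.2048 0.203 ] y-angle 0.193 x [-0.192  0.981  0.   ] y [0.981 0.192 0.   ] z [ 0.  0. -1.] F [2.  0.4 3.7] 0.16993665851274187 40.467588901519775
```

```bash
python3 jog.py '{"offsets": [[0, 0.001, 0.001, 0], [0, 0, 0, 0]]}' && python3 jog.py '{"offsets": [[0, 0, 0, 0], [0, 0, 0, 0], [0, 0, 0, 0], [0, 0, 0, 0]]}' 1.0 && python3 jog.py '{"offsets": [[0, 0, -0.03, 0], [0, 0, -0.05, 0], [-0.05, -0.01, -0.02, 0], [-0.06, 0, 0, 0], [-0.06, 0, 0, 0]]}' && python3 jog.py '{"offsets": [[-0.06, 0, 0, 0], [-0.06, 0, 0, 0], [0, 0, 0, 0]]}'; python3 st.py '(0.4605,-0.198,0.16)'; python3 - <<'E'
from h import *
t=bot.read_camera("top");s=bot.read_camera("scene");w=bot.read_camera("wrist")
cv2.imwrite("pics/top1.png",t[:,:,::-1]);cv2.imwrite("pics/sc1.png",s[:,:,::-1]);cv2.imwrite("pics/w1.png",w[:,:,::-1])
C=np.zeros((600,800,3),np.uint8)
C[:300,:400]=cv2.resize(t[120:270,120:320][:,:,::-1],None,fx=2,fy=2)
C[:300,400:]=cv2.resize(s[170:320,220:420][:,:,::-1],None,fx=2,fy=2)
C[300:,:400]=cv2.resize(w[:,:,::-1],(400,300))
cv2.imwrite("pics/c2.png",C)
E
```

```text
time: 7.48
tool_pos: [0.6435, 0.2048, 0.203]
tcp_rot: [-1.996, -2.425, 0.001]
wrist_force: [-1.1, -0.5, 6.9]
width: 0.175
grip_force: 40.8
time: 7.98
tool_pos: [0.6436, 0.2048, 0.2012]
tcp_rot: [-1.996, -2.425, 0.001]
wrist_force: [-0.1, 0.4, 0.4]
width: 0.988
grip_force: 0.0
time: 8.6
tool_pos: [0.667, 0.0349, 0.3026]
tcp_rot: [1.994, 2.426, 0.002]
wrist_force: [0.8, -0.2, -1.1]
width: 0.991
grip_force: 0.0
time: 8.98
tool_pos: [0.6899, -0.0864, 0.301]
tcp_rot: [2.003, 2.42, -0.002]
wrist_force: [0.7, 0.4, -0.3]
width: 0.998
grip_force: 0.0
[ 0.6899 -0.0864  0.301 ] y-angle 0.188 x [-0.187  0.982 -0.001] y [ 0.982  0.187 -0.001] z [-0.001 -0.001 -1.   ] F [ 0.7  0.4 -0.3] 0.998232323275445 0.0
tool delta [-0.0666 -0.2461  0.1413]
```

View pics/c2.png

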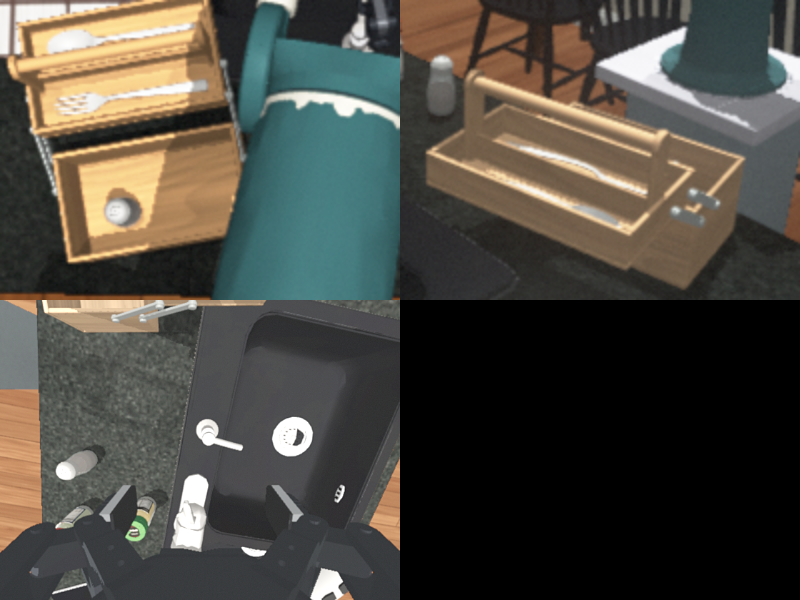

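The tray rests open with the fork and spoon still in it. The pepper stands in the left half, dome at crop (120,210), i.e. top pixel (180,225). The right half is empty. The wrist view shows the salt dome at crop (66,470). I'll use that view to refine the salt position.

```bash
python3 - <<'E'
from h import *
w=cv2.imread("pics/w1.png");t=cv2.imread("pics/top0.png")
def dome(i,x0,x1,y0,y1,th):
    g=cv2.inRange(cv2.cvtColor(i,6)[y0:y1,x0:x1],th,255);n,l,s,c=cv2.connectedComponentsWithStats(g);k=1+s[1:,4].argmax();print(s[k]);return c[k]+[x0,y0]
a=dome(w,60,150,200,270,170);b=dome(t,320,360,210,250,150);print(a,b)
print(two(("wrist",a),("top",b)),onz("wrist",a,.083),onz("top",b,.083))
p=onz("top",(180,225),.098);d=p[:2]-[.488,.1745];c,s=np.cos(.193),np.sin(.193);print("pepper",p,"caddy",d@[c,s],d@[-s,c])
E
```

```text
[ 18  26  28  26 570]
[ 16  13  12  13 112]
[ 91.68947368 239.09298246] [341.38392857 228.89285714]
(array([ 0.46016141, -0.19919196,  0.07357641]), np.float64(0.0005279514665847987)) [ 0.4655583  -0.19423594  0.083     ] [ 0.45995714 -0.19821106  0.083     ]
pepper [0.4620802  0.21454195 0.098     ] caddy -0.01775834416887031 0.04427002177404269
```

```bash
python3 jog.py '{"offsets": [[-0.0134, -0.0492, 0.028, 0], [-0.0134, -0.0492, 0.028, 0], [-0.0134, -0.0492, 0.028, 0], [-0.0134, -0.0492, 0.028, 0], [-0.0134, -0.0492, 0.028, 0]]}' && python3 jog.py '{"offsets": [[0, 0, 0, 0], [0, 0, 0, 0]]}'; python3 st.py '(0.460,-0.199,0.041)'
```

```text
time: 9.75
tool_pos: [0.4602, -0.1935, 0.1612]
tcp_rot: [1.992, 2.428, 0.001]
wrist_force: [0.4, -0.7, -0.3]
width: 0.996
grip_force: 0.0
time: 10.0
tool_pos: [0.4623, -0.1939, 0.1626]
tcp_rot: [1.994, 2.425, 0.002]
wrist_force: [0.4, 0.0, 0.1]
width: 0.998
grip_force: 0.0
[ 0.4623 -0.1939  0.1626] y-angle 0.195 x [-0.193  0.981 -0.001] y [0.981 0.193 0.002] z [ 0.002 -0.    -1.   ] F [0.4 0.  0.1] 0.9981188395874316 0.0
tool delta [-0.0045 -0.0035  0.1215]
```

```bash
python3 jog.py '{"offsets": [[-0.0045, -0.0035, 0, 0], [0, 0, 0.04, 0], [0, 0, 0.04, 0], [0, 0, 0.0415, 0], [0, 0, 0, 0]]}' && python3 jog.py '{"offsets": [[0, 0, 0, 0], [0, 0, 0, 0], [0, 0, 0, 0], [0, 0, 0, 0], [0, 0, 0, 0]]}' 0.0 30 && python3 jog.py '{"offsets": [[0, 0, 0, 0], [0, 0, -0.01, 0], [0, 0, -0.02, 0], [0, 0, 0, 0]]}'; python3 st.py; python3 - <<'E'
from h import *
w=bot.read_camera("wrist");s=bot.read_camera("scene")
cv2.imwrite("pics/w2.png",np.hstack([cv2.resize(w,(400,300)),cv2.resize(s[150:262,180:330],(400,300))])[:,:,::-1])
E
```

```text
time: 10.62
tool_pos: [0.4571, -0.1983, 0.0378]
tcp_rot: [-1.991, -2.422, 0.002]
wrist_force: [-0.6, 0.1, -0.3]
width: 0.998
grip_force: 0.0
time: 11.25
tool_pos: [0.4611, -0.2007, 0.0425]
tcp_rot: [1.994, 2.421, 0.003]
wrist_force: [1.3, 0.4, 6.6]
width: 0.435
grip_force: 28.1
time: 11.75
tool_pos: [0.4598, -0.2005, 0.0719]
tcp_rot: [1.994, 2.423, 0.001]
wrist_force: [0.7, -0.2, -0.9]
width: 0.429
grip_force: 28.7
[ 0.4598 -0.2005  0.0719] y-angle 0.193 x [-0.192  0.981 -0.002] y [0.981 0.192 0.003] z [ 0.003 -0.002 -1.   ] F [ 0.7 -0.2 -0.9] 0.4289487023794497 28.653640343109146
```

View pics/w2.png

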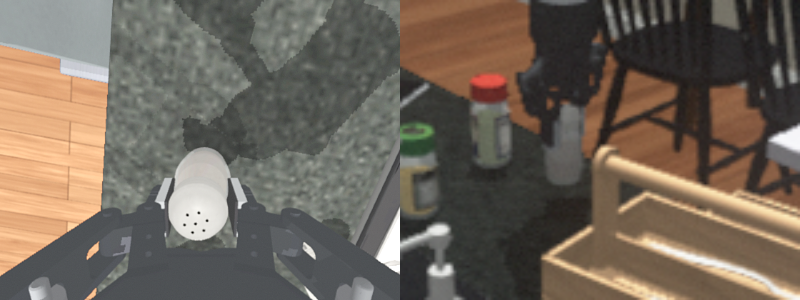

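The salt is held upright between the pads, in line with its axis, and it sits clear of the jars. Next I'll lift it over the wall and above the empty half.

```bash
python3 jog.py '{"offsets": [[0, 0, -0.04, 0], [0, 0, -0.04, 0], [0.02, 0.005, -0.04, 0], [0.044, 0.013, 0, 0], [0.044, 0.013, 0, 0]]}' - 35 && python3 jog.py '{"offsets": [[0.044, 0.013, 0, 0], [0.044, 0.013, 0, 0], [0.044, 0.013, 0, 0], [0.044, 0.013, 0, 0], [0.024, 0.006, 0, 0]]}' && python3 jog.py '{"offsets": [[0, 0, 0, 0], [0, 0, 0, 0], [0, 0, 0, 0]]}'; python3 st.py '(0.489,0.119,0.0515)'; python3 - <<'E'
from h import *
w=bot.read_camera("wrist");s=bot.read_camera("top")
cv2.imwrite("pics/w3.png",np.hstack([cv2.resize(w,(400,300)),cv2.resize(s[120:270,120:320],(400,300))])[:,:,::-1])
E
```

```text
time: 12.48
tool_pos: [0.4681, -0.087, 0.19]
tcp_rot: [-1.998, -2.424, 0.0]
wrist_force: [0.9, 0.5, -1.2]
width: 0.428
grip_force: 33.8
time: 13.1
tool_pos: [0.486, 0.1215, 0.1889]
tcp_rot: [-1.993, -2.426, 0.002]
wrist_force: [0.2, -0.0, -1.3]
width: 0.425
grip_force: 33.8
time: 13.48
tool_pos: [0.4866, 0.1185, 0.1898]
tcp_rot: [-1.998, -2.424, 0.001]
wrist_force: [-0.4, -0.6, -1.3]
width: 0.427
grip_force: 33.8
[0.4866 0.1185 0.1898] y-angle 0.192 x [-0.191  0.982 -0.   ] y [ 0.982  0.191 -0.001] z [-0.001 -0.    -1.   ] F [-0.4 -0.6 -1.3] 0.426831513941637 33.802428132039495
tool delta [0.     0.0026 0.1383]
```

View pics/w3.png

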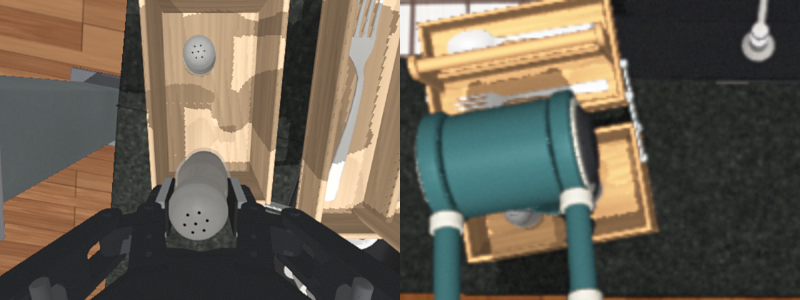

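The wrist view shows the salt hanging over the empty half of the compartment, with the pepper standing at the far left and the tray still open. I'll lower it slowly.

```bash
python3 jog.py '{"offsets": [[0, 0.0026, 0.03, 0], [0, 0, 0.03, 0], [0, 0, 0.03, 0], [0, 0, 0.03, 0], [0, 0, 0, 0]]}' && python3 jog.py '{"offsets": [[0, 0, 0.006, 0], [0, 0, 0.006, 0], [0, 0, 0.003, 0], [0, 0, 0.0025, 0], [0, 0, 0, 0]]}'; python3 st.py
```

```text
time: 14.2
tool_pos: [0.4868, 0.119, 0.0678]
tcp_rot: [-1.995, -2.422, 0.007]
wrist_force: [0.4, -0.8, -1.5]
width: 0.423
grip_force: 33.8
time: 14.82
tool_pos: [0.4893, 0.1201, 0.0526]
tcp_rot: [-1.996, -2.426, 0.0]
wrist_force: [0.1, -0.6, -1.2]
width: 0.428
grip_force: 33.8
[0.4893 0.1201 0.0526] y-angle 0.194 x [-0.192  0.981  0.   ] y [ 0.981  0.192 -0.   ] z [-0. -0. -1.] F [ 0.1 -0.6 -1.2] 0.4278088335260947 33.795213936246
```

```bash
python3 jog.py '{"offsets": [[0, 0, 0.001, 0], [0, 0, 0.001, 0], [0, 0, 0, 0]]}'; python3 jog.py '{"offsets": [[0, 0, 0.001, 0], [0, 0, 0, 0]]}'
```

```text
time: 15.2
tool_pos: [0.4895, 0.1202, 0.0509]
tcp_rot: [1.996, 2.426, 0.0]
wrist_force: [0.2, -0.4, 0.6]
width: 0.424
grip_force: 33.8
time: 15.45
tool_pos: [0.4898, 0.1202, 0.0508]
tcp_rot: [1.996, 2.425, 0.001]
wrist_force: [-1.7, -1.0, 7.2]
width: 0.427
grip_force: 33.7
```

Contact is 7 N upward, so the salt is on the floor. I'll open partly because of the walls, then rise.

```bash
python3 jog.py '{"offsets": [[0, 0, 0, 0], [0, 0, 0, 0], [0, 0, 0, 0], [0, 0, 0, 0]]}' 0.7 && python3 jog.py '{"offsets": [[0, 0, -0.015, 0], [0, 0, -0.03, 0], [0, 0, -0.05, 0], [0, 0, -0.06, 0], [0, 0, -0.06, 0]]}' && python3 jog.py '{"offsets": [[0, 0, -0.04, 0], [0, 0, 0, 0], [0, 0, 0, 0]]}' 1.0; python3 st.py '(0.6436,0.2048,0.30)'; python3 - <<'E'
from h import *
w=bot.read_camera("wrist");s=bot.read_camera("top")
cv2.imwrite("pics/w4.png",np.hstack([cv2.resize(w,(400,300)),cv2.resize(s[120:270,120:320],(400,300))])[:,:,::-1])
E
```

```text
time: 15.95
tool_pos: [0.4946, 0.121, 0.0524]
tcp_rot: [1.992, 2.42, 0.013]
wrist_force: [6.9, 1.7, 3.9]
width: 0.701
grip_force: 1.7
time: 16.58
tool_pos: [0.4884, 0.1199, 0.2664]
tcp_rot: [-1.996, -2.425, 0.001]
wrist_force: [0.8, 0.3, 1.2]
width: 0.701
grip_force: 0.0
time: 16.95
tool_pos: [0.4886, 0.12, 0.3039]
tcp_rot: [-1.996, -2.425, 0.002]
wrist_force: [0.0, -0.5, -0.3]
width: 1.002
grip_force: 0.0
[0.4886 0.12   0.3039] y-angle 0.194 x [-0.192  0.981 -0.   ] y [ 0.981  0.192 -0.001] z [-0.001 -0.    -1.   ] F [ 0.  -0.5 -0.3] 1.001867076700195 0.0
tool delta [0.0535 0.1684 0.0037]
```

View pics/w4.png

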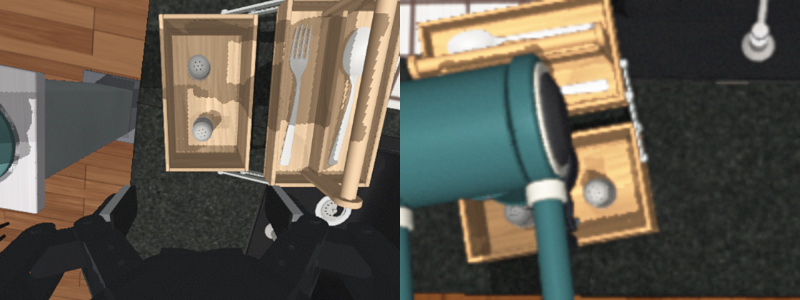

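Both shakers stand in the compartment, and the tray is open with its cutlery in place. Next I'll go back to the handle.

```bash
python3 jog.py '{"offsets": [[0.0135, 0.042, 0, 0], [0.0135, 0.042, 0, 0], [0.0135, 0.042, 0, 0], [0.013, 0.0424, 0, 0], [0, 0, 0, 0]]}' 1.0 && python3 jog.py '{"offsets": [[0, 0, 0, 0], [0, 0, 0.03, 0], [0, 0, 0.04, 0], [0, 0, 0.0315, 0], [0, 0, 0, 0]]}' && python3 jog.py '{"offsets": [[0, 0, 0, 0]]}'; python3 st.py '(0.6436,0.2048,0.2025)'
```

```text
time: 17.68
tool_pos: [0.645, 0.2059, 0.3002]
tcp_rot: [-1.993, -2.424, 0.007]
wrist_force: [-0.2, 0.3, -1.0]
width: 1.0
grip_force: 0.0
time: 18.3
tool_pos: [0.6408, 0.2036, 0.1996]
tcp_rot: [-1.994, -2.422, 0.01]
wrist_force: [-0.7, 0.3, 0.2]
width: 0.997
grip_force: 0.0
time: 18.42
tool_pos: [0.6445, 0.2048, 0.2049]
tcp_rot: [1.996, 2.425, 0.002]
wrist_force: [0.5, 0.7, 0.2]
width: 0.996
grip_force: 0.0
[0.6445 0.2048 0.2049] y-angle 0.193 x [-0.192  0.981  0.   ] y [0.981 0.192 0.002] z [ 0.002  0.    -1.   ] F [0.5 0.7 0.2] 0.9955917883433054 0.0
tool delta [ 0.0002 -0.0009  0.0024]
```

```bash
python3 jog.py '{"offsets": [[0, -0.001, 0.002, 0], [0, 0, 0, 0], [0, 0, 0, 0], [0, 0, 0, 0], [0, 0, 0, 0]]}' 0.0 40 && python3 jog.py '{"offsets": [[0, 0, 0, 0], [0, 0, 0, 0], [0, 0, 0, 0]]}'; python3 st.py
```

```text
time: 19.05
tool_pos: [0.6435, 0.2048, 0.2016]
tcp_rot: [1.996, 2.426, 0.0]
wrist_force: [-0.4, -0.6, 2.6]
width: 0.171
grip_force: 38.9
time: 19.42
tool_pos: [0.6435, 0.2049, 0.2016]
tcp_rot: [1.996, 2.426, 0.001]
wrist_force: [-1.0, 0.8, 3.6]
width: 0.172
grip_force: 39.1
[0.6435 0.2049 0.2016] y-angle 0.194 x [-0.192  0.981  0.   ] y [0.981 0.192 0.   ] z [ 0.  0. -1.] F [-1.   0.8  3.6] 0.17231438646805927 39.13015365600586
```

Gripped. Reversing the arc.

```bash
python3 jog.py '{"offsets": [[0, -0.0068, -0.0085, 0], [0, -0.0078, -0.0076, 0], [0, -0.0086, -0.0066, 0], [0, -0.0094, -0.0055, 0], [0, -0.0100, -0.0044, 0]]}' && python3 jog.py '{"offsets": [[0, -0.0104, -0.0031, 0], [0, -0.0107, -0.0018, 0], [0, -0.0109, -0.0005, 0], [0, -0.0109, 0.0008, 0], [0, 0, 0, 0]]}'; python3 st.py
```

```text
time: 20.05
tool_pos: [0.6012, 0.1965, 0.2346]
tcp_rot: [1.996, 2.425, 0.001]
wrist_force: [2.5, 2.0, 0.5]
width: 0.172
grip_force: 39.3
time: 20.68
tool_pos: [0.5572, 0.1879, 0.2386]
tcp_rot: [-1.995, -2.424, 0.004]
wrist_force: [-2.8, -0.5, 6.1]
width: 0.168
grip_force: 40.1
[0.5572 0.1879 0.2386] y-angle 0.194 x [-0.192  0.981 -0.   ] y [ 0.981  0.192 -0.003] z [-0.003 -0.001 -1.   ] F [-2.8 -0.5  6.1] 0.16842404221048798 40.08041203022003
```

```bash
python3 jog.py '{"offsets": [[0, -0.0107, 0.0021, 0], [0, -0.0104, 0.0034, 0], [0, -0.0099, 0.0046, 0], [0, -0.0093, 0.0058, 0], [0, -0.0085, 0.0068, 0]]}' && python3 jog.py '{"offsets": [[0, -0.0076, 0.0078, 0], [0, -0.0066, 0.0087, 0], [0, -0.0055, 0.0094, 0], [0, -0.0022, 0.0050, 0], [0, -0.0022, 0.005, 0]]}' && python3 jog.py '{"offsets": [[0, 0, 0.001, 0], [0, 0, 0, 0]]}'; python3 st.py
```

```text
time: 21.3
tool_pos: [0.509, 0.1785, 0.2139]
tcp_rot: [-1.995, -2.423, 0.006]
wrist_force: [-4.1, 0.5, -0.4]
width: 0.17
grip_force: 39.4
time: 21.92
tool_pos: [0.4883, 0.1744, 0.1803]
tcp_rot: [1.996, 2.425, 0.001]
wrist_force: [-7.9, -1.0, 16.1]
width: 0.173
grip_force: 41.1
time: 22.18
tool_pos: [0.4883, 0.1744, 0.1805]
tcp_rot: [1.996, 2.425, 0.001]
wrist_force: [-7.8, 0.3, 4.8]
width: 0.167
grip_force: 40.1
[0.4883 0.1744 0.1805] y-angle 0.193 x [-0.192  0.981  0.   ] y [0.981 0.192 0.001] z [ 0.001  0.    -1.   ] F [-7.8  0.3  4.8] 0.1671640123747792 40.11174023151398
```

```bash
python3 jog.py '{"offsets": [[0, 0, 0, 0], [0, 0, 0, 0], [0, 0, 0, 0], [0, 0, 0, 0]]}' 1.0 && python3 jog.py '{"offsets": [[0, 0, -0.03, 0], [0, 0, -0.04, 0], [0, 0, -0.05, 0], [-0.06, 0, 0, 0], [-0.06, 0, 0, 0]]}' && python3 jog.py '{"offsets": [[-0.06, 0, 0, 0], [-0.06, 0, 0, 0], [-0.06, 0, 0, 0], [-0.06, 0, 0, 0], [0, 0, 0, 0]]}'; python3 - <<'E'
from h import *
t=bot.read_camera("top");s=bot.read_camera("scene")
cv2.imwrite("pics/w5.png",np.hstack([cv2.resize(t[120:270,120:320],(400,300)),cv2.resize(s[150:300,200:400],(400,300))])[:,:,::-1])
cv2.imwrite("pics/d.png",cv2.absdiff(t[165:265,125:225],cv2.imread("pics/top0.png")[165:265,125:225,::-1]))
print(np.mean(cv2.imread("pics/d.png")))
E
```

```text
time: 22.68
tool_pos: [0.4883, 0.1743, 0.1789]
tcp_rot: [1.996, 2.425, 0.001]
wrist_force: [0.1, 0.0, 1.0]
width: 0.994
grip_force: 0.0
time: 23.3
tool_pos: [0.5119, 0.056, 0.3002]
tcp_rot: [1.992, 2.427, 0.003]
wrist_force: [1.0, -0.4, -0.2]
width: 1.002
grip_force: 0.0
time: 23.92
tool_pos: [0.5573, -0.183, 0.2982]
tcp_rot: [2.003, 2.42, -0.002]
wrist_force: [0.3, 0.6, -0.2]
width: 1.003
grip_force: 0.0
2.5478666666666667
```

View pics/w5.png

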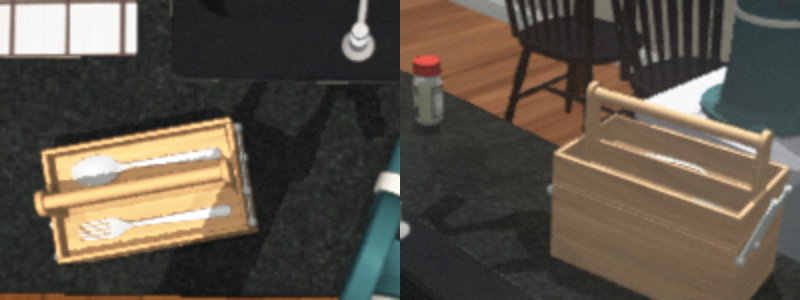

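The tray sits flush and shut, exactly as at the start. The fork and spoon are in it, and the robot is clear.

```bash
python3 -c "
from workcell import bot
print(bot.finish_job())"
```

```text
the job is handed in; nothing more can be done
None
```

The job is handed in at about 24 s of the 72 s: the salt shaker was set down upright beside the pepper, the tray is lowered shut with fork and spoon in it, and neither spice jar was touched; no verdict was returned.

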